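# Sign out and open the battery crate

### The job

Sign out the crate: take the tag with the square plate and flat grip tab (not the round one) off its stand, hook it over the crate's rail at the end nearest the catch on the crate, slide it along the rail to the marker clip and leave it hanging there. Then squeeze the catch on the crate's fixed panel fully (it stays drawn), squeeze the sprung catch on the gate while it is still shut and swing the gate out, past its detent, until it is wide open near its stop. Finish while still holding the gate wide open with the gripper, because it springs back if let go; leave the other things undisturbed.

Things in the scene. Friction and masses are not known exactly. Their poses are not given: they have to be found in the camera images.
- crate: Open-topped plywood battery crate, 250 x 180 x 110 mm high, fixed to the bench. Origin: centre of its underside; x along its length towards the hinge, y from the gate side to the rail side. Steel gate along its -y side from x = +115 to -50 mm, then a fixed panel to x = -125 mm. A round steel rail, parallel to x, stands on two brackets outside its +y wall.
- rail_entry (a point): Point on the rail's axis where the tag is to be hooked on, 70 mm from the crate's middle towards the end of the crate's catch; within 25 mm of it along the rail will do. Axes as the crate's; rail along x, 12 mm thick, axis 150 mm above the bench and 35 mm outside the wall, open from above, free from 45 mm on this point's -x side to 185 mm on its +x side.
- mark: Marker clip, a small dark steel block with an upright 4 mm pin (top 145 mm above the bench), astride the crate's +y wall beside the rail; its place along the rail varies. Origin: underside of the clip, on the wall's top; axes as the crate's. The tag is at the mark when its middle has the clip's x in the crate's axes (within 12 mm).
- tag_grip (a point): Centre of the wooden tab of the tag to hang, which has a square plate. Tab 30 (x) x 12 (y) x 45 mm high; under it an aluminium inverted-U hook 40 mm along x, gap 20 mm in y. The bridge's underside is 28.5 mm below this point; from there the +y lip reaches 31 mm, the -y plate (44 mm wide) 57 mm down. x along its bar, z up. On the rail this point is 184.5 mm above the bench, over the rail. 130 g.
- round_tag_grip (a point): Centre of the grip of the other tag, like the first but with a round plate (52 mm) and a round wooden knob (24 mm thick, 45 mm high), 90 mm along the same bar. Bystander: leave it hanging.
- stand: Fixed tag stand: plywood foot 220 x 80 mm with a 12 mm round bar on two posts, bar along x, axis 120 mm high. The tags hang at 45 mm either side of its middle, either way round. Origin: underside of the foot.
- catch1_mid (a point): Middle between the two upright ears of the catch on the crate's fixed panel, half-way up them (132 mm above the bench). Ears: plates 8 mm thick (crate x) x 24 mm (y) x 42 mm high, 48 mm over the outsides, closing evenly to 32 mm over the outsides. Axes as the crate's.
- catch1 (a joint): How far each ear of the crate's catch is squeezed in: 0 out (its bolt bars the gate), 0.008 m fully in (bolt drawn). Stiff, about 6 N between the fingers, and stays where it is put.
- catch2_mid (a point): Middle between the two upright ears of the catch on the gate's top bar, half-way up them (141 mm above the bench, the gate's top plate at 119 mm), 125 mm from the hinge axis. Same ears as the other catch, 48 mm to 32 mm over the outsides along the gate. Its axes turn with the gate; x along the gate towards the hinge.
- catch2 (a joint): How far each ear of the gate's catch is squeezed in: 0 out (bolt behind its keeper), 0.008 m fully in (free). Sprung, about 13 N between the fingers; it jumps out when let go, so keep it squeezed while the gate leaves the shut position. Fully in, both ears make a firm grip to pull the gate by.
- gate_hinge (a point): Point on the gate's upright hinge axis, 120 mm above the bench; axes as the crate's.
- gate (a joint): Gate angle: 0 shut (gate along crate -x from the hinge), growing anticlockwise seen from above as it swings out; stop at 1.45 rad. Sprung shut (0.1 to 0.3 N m); a detent at about 0.5 to 1.0 rad resists with up to about 0.4 N m more. Let go beyond it, the gate springs back to about 1.0 rad. Wide open means over 1.2 rad.
- glue: Bystander: white glue bottle, 170 mm high. Leave alone. Origin: underside.
- sander: Bystander: cork sanding block, 110 x 65 x 35 mm. Leave alone. Origin: underside.
- clamp: Bystander: grey spring clamp lying flat, about 150 mm long, 26 mm high. Leave alone. Origin: underside.
- pack_a: Bystander: black battery pack, 75 x 62 x 67 mm high, standing in the catch half of the crate. Leave it there. Origin: underside.
- pack_b: Bystander: black battery pack, 75 x 62 x 67 mm high, standing in the hinge half of the crate. Leave it there. Origin: underside.

How it is judged:
By the outcome, as a careful person would: the job done as asked, in the order asked, and still so for the second after the job is handed in, while the arm keeps its last pose, push and grip.
It also fails if it takes over 58 s, if anything falls off the work surface, if the arm or the gripper's body presses on something with over 40 N, if the wrist force passes 120 N, or if a joint passes its speed limit or range.

### The arm

A 7-joint arm with a two-finger parallel gripper is mounted at the origin on the work surface. World frame = base frame: x ahead of the robot, y to its left, z up, the work surface at z = 0. Lengths are in m, angles in rad, forces in N, time in s.
With the tool pointing down it reaches from about 0.4 to 0.85 m from the base axis. Payload 10.4 kg.
Tool frame: the origin (TCP) lies between the finger pads; the fingertips stand 19 mm ahead of it and the grasp point (between the pads) is the TCP; x points along the fingers, y is the direction in which the jaws open and shut, and the axes are right-handed (so a half turn about x gives the same grasp; the last joint's range is limited). The gripper opens to 87 mm and grips with 3 to 60 N. Pads are 19 mm wide; open, the fingers measure 117 mm over their backs; the gripper's body (75 mm by 190 mm) begins 51 mm behind the grasp point.
Start: joints at [1.101, 0.332, -0.065, 1.46, 0.022, 1.35, -0.088], TCP at [0.27, -0.564, 0.212] pointing down, gripper open.
Joint ranges: [-2.6, 2.6], [-0.5, 2.12], [-1.47, 1.34], [0.16, 2.42], [-1.27, 4.41], [0.06, 2.06], [-2.6, 2.6]. Speed limits (rad/s): [2.22, 2.22, 2.79, 2.79, 3.14, 3.14, 3.14].

### API

Orientations are given as a unit quaternion [x, y, z, w].
In Python, from bench import r gives the robot as it stands.
- The arm moves only by the tool drive_tool, never from a script. Its argument "motion" is a list of rows, each a list of 4 numbers: the shift along the tool's x, y, z in cm, then the turn about the tool's x in units of 5 degrees (1.0 is 5 degrees). In form: [[tx, ty, tz, twist], ...]. A call has 1 to 20 rows; each row is the pose to reach, as a shift and turn from the pose commanded when the call began, along the tool's axes at that moment; what a row does not reach only later rows make up. A row lasts 1/12 s, in which the tool goes at most 41.7 mm and 7.16 degrees, less where a joint would pass 70% of its speed; a pose out of reach is approached as far as the arm can. A call with a gripper value outside its range is refused whole. "grip" is the closure in counts, from 0 (fully open) to 255 (shut), set as the call begins (left out, the last holds). The fingers move at their own pace and stop on an object; "force" is the grip in N (left out, the last holds). Time passes only in rows, so rows that repeat a pose let the fingers close. It gives the time, the measured TCP pose, the force and the opening at its end, in the units of the state.
- r.read_state(): the state, without advancing time (a new reading comes with each control period).
- r.camera(name): name is "scene" or "top"; returns the picture (384x512x3 uint8, red, green, blue); there is no depth.
- r.calibration(name): a dict with "fx", "fy", "cx", "cy" (pixels), "xyz" and "orientation" of the camera in the world. Camera axes: x right, y up, looking along -z (the intrinsics and any distortion apply to the point x, -y, -z); pixel columns grow to the right and rows downward; lengths in m; the calibration is good to about 2 mm. A picture is of the moment at which its call begins. calibration takes no time and is no camera call.
- r.close_job(): hands the job in, once; it reports no verdict.
The state is a dict: "time": time; "joint_positions": joint angles; "joint_vel": joint speeds; "joint_torque": joint torques, N m; "ee_pos": TCP position; "eef_rot": TCP orientation; "ft_force": force on the tool from outside, world axes, zero at the start; "torque": the same for the moment, N m; "width": finger opening in m.
Only numpy, scipy, OpenCV 4.12 (cv2) and the standard library are available. Lean on these libraries where they do the work, as an engineer would, in place of code of your own. Each camera call takes 0.05 s, during which the arm holds its last target.

## Working session

There is one attempt and no reset: what is moved stays moved. The work goes in short steps, Python scripts to look and compute and a tool call to move; the robot and the scene stay as the last step left them, time stands still between calls to the robot, and variables do not carry over. Pictures are saved under pics/ and viewed, and the job is handed in when it is done.

Besides the shell and the picture viewer there is one more tool, called after "Request:" as name([rows], argument=value, ...), one row to a line, values as JSON. drive_tool: Moves the arm, as the interface text tells. Its arguments: {"type":"object","properties":{"motion":{"type":"array","items":{"type":"array","items":{"type":"number"}}},"grip":{"type":"number"},"force":{"type":"number"}},"required":["motion"]}

```bash
ls; mkdir -p pics
python3 - <<'E'
from bench import r
import cv2
print(r.read_state())
for n in("scene","top"):
    print(n,r.calibration(n))
    cv2.imwrite(f"pics/{n}0.png",cv2.cvtColor(r.camera(n),cv2.COLOR_RGB2BGR))
E
```

```text
pics
{'time': 0.0, 'joint_positions': array([ 1.10135566,  0.3328907 , -0.06470864,  1.46094454,  0.02161022,
        1.3498595 , -0.08848515]), 'joint_vel': array([-9.87009521e-04, -3.25812680e-04, -1.84014722e-04,  4.59424116e-04,
        1.39457326e-03, -1.99815915e-05, -2.88995349e-04]), 'joint_torque': array([-1.39680673e-03, -6.23265123e+01,  2.44767900e-02, -3.89895308e+01,
       -6.13124203e-02,  3.99200572e-02,  1.47942937e-04]), 'ee_pos': array([ 0.26990141, -0.56328432,  0.21104066]), 'eef_rot': array([-0.68939375, -0.15716557,  0.68966239, -0.15620827]), 'ft_force': array([-0.04686076, -0.23915303, -0.25846339]), 'torque': array([0.0131015 , 0.02604119, 0.03869081]), 'width': 0.08685059461542015}
scene {'fx': 373.21547136989653, 'fy': 373.21547136989653, 'cx': 250.63275814016882, 'cy': 191.32601215482205, 'xyz': array([1.18819476, 0.61848534, 0.69101664]), 'orientation': array([0.18367037, 0.43877634, 0.8083832 , 0.34678109])}
top {'fx': 430.7708234366965, 'fy': 430.7708234366965, 'cx': 261.1485003310201, 'cy': 189.83633425137504, 'xyz': array([0.42600031, 0.0272381 , 1.38466598]), 'orientation': array([ 0.02977905, -0.0448047 , -0.70262122,  0.70952742])}
```

View pics/scene0.png

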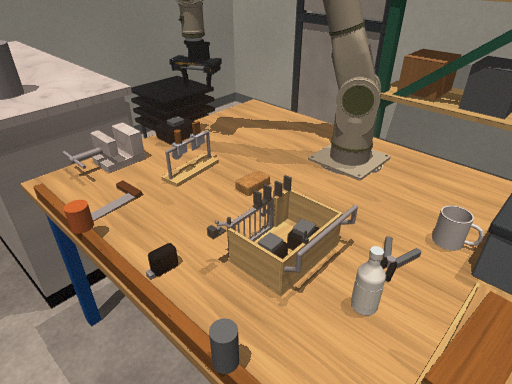

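View pics/top0.png

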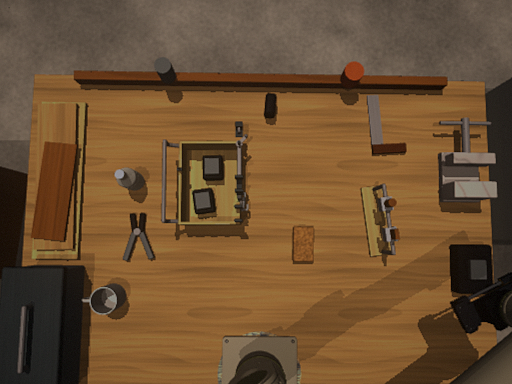

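```bash
cat > h.py <<'E'
from bench import r
import cv2,numpy as np
from scipy.spatial.transform import Rotation as R
C={n:r.calibration(n) for n in("scene","top")}
def ray(n,u,v):
    c=C[n];d=np.array([(u-c['cx'])/c['fx'],-(v-c['cy'])/c['fy'],-1.]);return c['xyz'],R.from_quat(c['orientation']).apply(d)
def onz(n,u,v,z):
    o,d=ray(n,u,v);return o+d*(z-o[2])/d[2]
def proj(n,p):
    c=C[n];q=R.from_quat(c['orientation']).inv().apply(np.asarray(p)-c['xyz']);return np.stack([c['cx']-c['fx']*q[...,0]/q[...,2],c['cy']+c['fy']*q[...,1]/q[...,2]],-1)
def tri(u1,u2):
    o1,d1=ray("scene",*u1);o2,d2=ray("top",*u2)
    s=np.linalg.lstsq(np.stack([d1,-d2],1),o2-o1,rcond=None)[0]
    a,b=o1+s[0]*d1,o2+s[1]*d2;return (a+b)/2,np.linalg.norm(a-b)
def shot(n,name,crop=None,k=1):
    im=cv2.cvtColor(r.camera(n),cv2.COLOR_RGB2BGR)
    cv2.imwrite(f"pics/{name}_raw.png",im)
    if crop: x,y,w,h=crop;im=im[y:y+h,x:x+w]
    cv2.imwrite(f"pics/{name}.png",cv2.resize(im,None,fx=k,fy=k,interpolation=cv2.INTER_CUBIC))
E
python3 - <<'E'
import cv2
a=cv2.imread('pics/top0.png');
print(a.shape)
E
```

```text
(384, 512, 3)
```

Run:
```python
import cv2
a=cv2.imread('pics/top0.png');s=cv2.imread('pics/scene0.png')
def c(i,x,y,w,h,k,n): cv2.imwrite(f'pics/{n}.png',cv2.resize(i[y:y+h,x:x+w],None,fx=k,fy=k,interpolation=cv2.INTER_CUBIC))
c(a,155,115,100,120,5,'t_crate');c(a,350,175,60,90,6,'t_stand')
c(s,200,165,165,125,4.8,'s_crate');c(s,155,110,70,80,7,'s_stand')
```

```text
(no output)
```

View pics/t_crate.png

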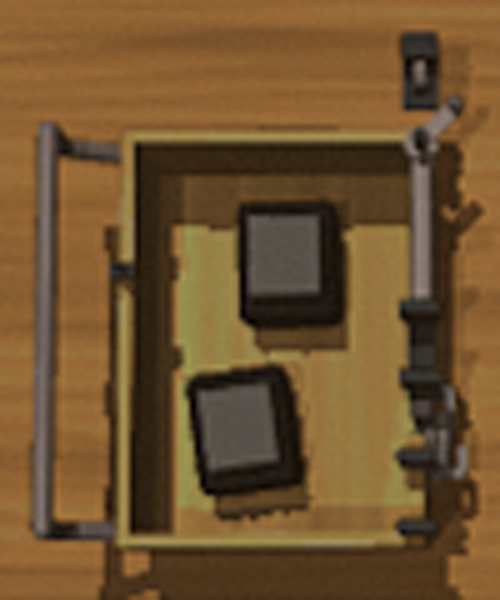

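View pics/s_crate.png

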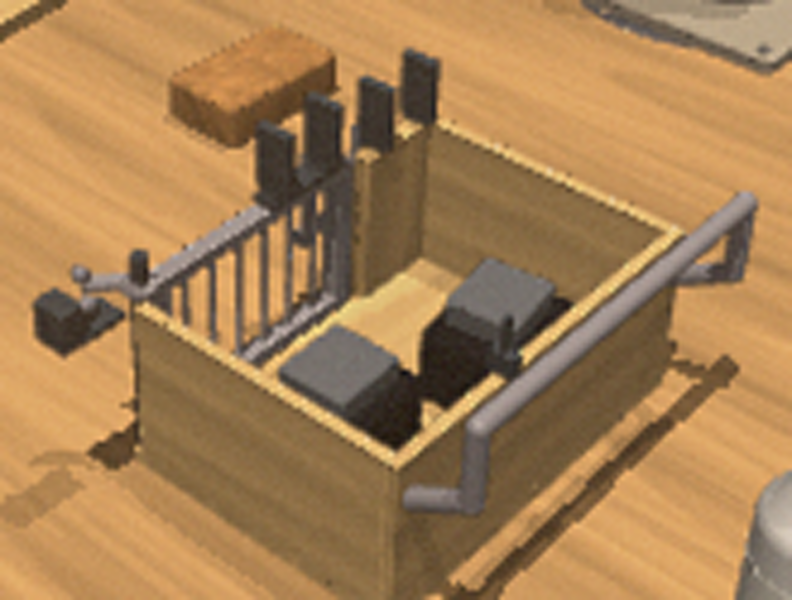

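View pics/t_stand.png

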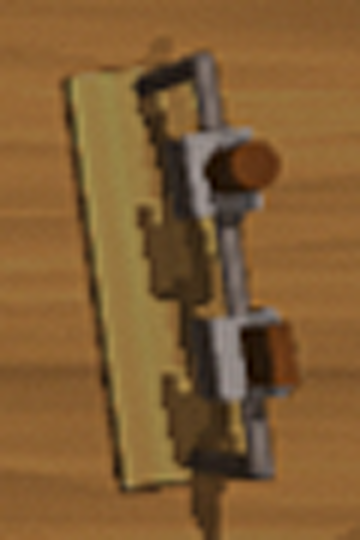

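View pics/s_stand.png

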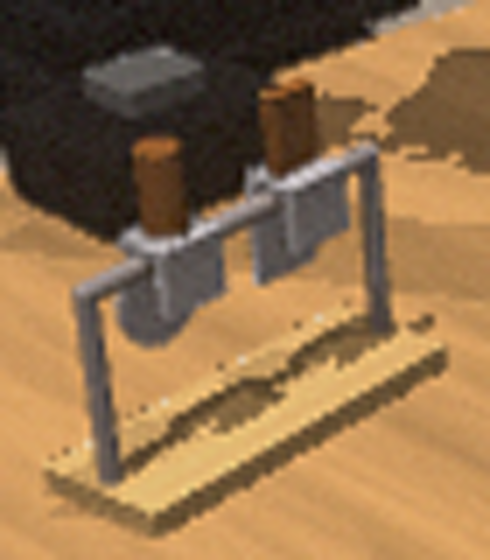

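Run:
```python
from h import *
T=lambda x,y,k=5,ox=155,oy=115:((x+.5)/k+ox-.5,(y+.5)/k+oy-.5)
S=lambda x,y:T(x,y,4.8,200,165)
P=lambda n,v:print(n,np.round(v,4))
P('c TL far-rail',onz('top',*T(120,132),.11));P('c BL near-rail',onz('top',*T(116,546),.11));P('c BR',onz('top',*T(437,546),.11));
P('TL s',onz('scene',*S(397,468),.11)); P('hinge corner s',onz('scene',*S(132,303),.11)); P('BL s',onz('scene',*S(683,232),.11));P('BR s',onz('scene',*S(440,122),.11))
P('rail ends top',(onz('top',*T(47,125),.156),onz('top',*T(42,532),.156)))
P('rail ends sc',(onz('scene',*S(478,424),.156),onz('scene',*S(745,198),.156)))
P('pin top',onz('top',*T(118,271),.145));P('pin s',onz('scene',*S(507,317),.145))
for n,x,y,z in(('e1',418,308,.162),('e2',418,376,.162),('e3',416,457,.153),('e4',416,526,.153)):P(n+' t',onz('top',*T(x,y),z))
for n,x,y,z in(('e1',275,128,.162),('e2',323,98,.162),('e3',377,83,.153),('e4',421,55,.153)):P(n+' s',onz('scene',*S(x,y),z))
P('hinge t',onz('top',*T(420,143),.125));P('hinge s',onz('scene',*S(139,253),.14))
# stand
U=lambda x,y:T(x,y,6,350,175); V=lambda x,y:T(x,y,7,155,110)
P('bar t',(onz('top',*U(206,58),.126),onz('top',*U(262,472),.126)))
P('bar s',(onz('scene',*V(82,290),.126),onz('scene',*V(372,150),.126)))
print('square tab top'); z=.1545+.0225
P('t',onz('top',*U(285,355),z));P('s',onz('scene',*V(289,88),z))
P('round t',onz('top',*U(255,165),z));P('s',onz('scene',*V(158,148),z))
print(R.from_quat(r.read_state()['eef_rot']).as_matrix().round(3))
```

```text
c TL far-rail [0.7058 0.2496 0.11  ]
c BL near-rail [0.4581 0.2449 0.11  ]
c BR [0.4598 0.0563 0.11  ]
TL s [0.7079 0.2488 0.11  ]
hinge corner s [0.7088 0.0723 0.11  ]
BL s [0.4617 0.2454 0.11  ]
BR s [0.4658 0.0808 0.11  ]
rail ends top [[0.6992 0.2837 0.156 ]
 [0.4645 0.279  0.156 ]]
rail ends sc [[0.7009 0.2863 0.156 ]
 [0.4723 0.2822 0.156 ]]
pin top [0.6161 0.2423 0.145 ]
pin s [0.6219 0.2438 0.145 ]
e1 t [0.5942 0.0678 0.162 ]
e2 t [0.555  0.0672 0.162 ]
e3 t [0.5094 0.068  0.153 ]
e4 t [0.47   0.0674 0.153 ]
e1 s [0.5959 0.0678 0.162 ]
e2 s [0.5556 0.0665 0.162 ]
e3 s [0.5118 0.0688 0.153 ]
e4 s [0.4705 0.0675 0.153 ]
hinge t [0.6982 0.0692 0.125 ]
hinge s [0.7034 0.0736 0.14  ]
bar t [[ 0.5801 -0.3625  0.126 ]
 [ 0.3779 -0.3855  0.126 ]]
bar s [[ 0.5827 -0.3562  0.126 ]
 [ 0.383  -0.378   0.126 ]]
square tab top
t [ 0.4342 -0.3809  0.177 ]
s [ 0.4345 -0.3764  0.177 ]
round t [ 0.5233 -0.3688  0.177 ]
s [ 0.5241 -0.3653  0.177 ]
[[-0.001  0.432 -0.902]
 [ 0.001 -0.902 -0.432]
 [-1.    -0.001  0.   ]]
```

```bash
cat >> h.py <<'E'
def mv(x,y,z,yaw,base=None):
    "yaw = wanted angle (deg) of tool y in the world; prints row values"
    s=r.read_state();M=R.from_quat(s['eef_rot']).as_matrix()
    d=M.T@(np.array([x,y,z])-s['ee_pos']);a=np.degrees(np.arctan2(M[1,1],M[0,1]))
    print('cm',np.round(d*100,2),'twist',round(-((yaw-a+180)%360-180)/5,2),'yaw now',round(a,2),'pos',s['ee_pos'].round(4),'tilt',M[:,0].round(4))
E
python3 -c "
from h import *
mv(.434,-.3785,.225,-83.3)
# plate side check
b=np.array([.434,-.3785]);x=np.array([.993,.117]);y=np.array([-.117,.993])
for s in(1,-1):
  for w,d,nm in((.022,.057,'plate'),(.02,.031,'lip')):
    P=[np.r_[b+a*w*x+s*.011*y,.126-e*d] for a in(-1,1) for e in(0,1)]
    print(s,nm,'topzoom',((proj('top',P)-[350,175])*6).round().tolist(),'sc',((proj('scene',P)-[155,110])*7).round().tolist())
"
```

```text
cm [ -1.38  -9.58 -22.78] twist 3.78 yaw now -64.39 pos [ 0.2699 -0.5633  0.2111] tilt [-6.0e-04  1.1e-03 -1.0e+00]
1 plate topzoom [[227.0, 401.0], [191.0, 399.0], [214.0, 311.0], [180.0, 313.0]] sc [[338.0, 168.0], [346.0, 267.0], [278.0, 197.0], [288.0, 298.0]]
1 lip topzoom [[226.0, 397.0], [207.0, 396.0], [215.0, 315.0], [196.0, 316.0]] sc [[335.0, 169.0], [340.0, 223.0], [281.0, 196.0], [286.0, 251.0]]
-1 plate topzoom [[271.0, 396.0], [234.0, 395.0], [258.0, 306.0], [222.0, 308.0]] sc [[307.0, 157.0], [316.0, 256.0], [247.0, 186.0], [258.0, 286.0]]
-1 lip topzoom [[271.0, 392.0], [250.0, 391.0], [259.0, 310.0], [239.0, 311.0]] sc [[304.0, 158.0], [309.0, 213.0], [250.0, 185.0], [256.0, 240.0]]
```

Request:
drive_tool([
  [-1.4,-2.4,-5.7,1.2],
  [-1.4,-4.8,-11.4,2.4],
  [-1.4,-7.2,-17.1,3.6],
  [-1.4,-9.6,-22.8,3.8],
  [-1.4,-9.6,-22.8,3.8],
  [-1.4,-9.6,-22.8,3.8],
  [-1.4,-9.6,-22.8,3.8],
  [-1.4,-9.6,-22.8,3.8],
], grip=0, force=25)

```text
time: 0.77
ee_pos: [0.436, -0.3761, 0.2256]
eef_rot: [0.706, 0.043, -0.706, 0.042]
ft_force: [-0.9, -0.9, -0.7]
width: 0.0873
```

```bash
python3 -c "
from h import *
mv(.434,-.3785,.1545,-83.3);print(r.read_state()['time'])
shot('top','t1',(340,170,80,100),6);shot('scene','s1',(150,70,100,110),5)"
```

```text
cm [7.11 0.22 0.23] twist 0.04 yaw now -83.1 pos [ 0.436  -0.3761  0.2256] tilt [ 1.e-04  7.e-04 -1.e+00]
0.7667
```

View pics/s1.png

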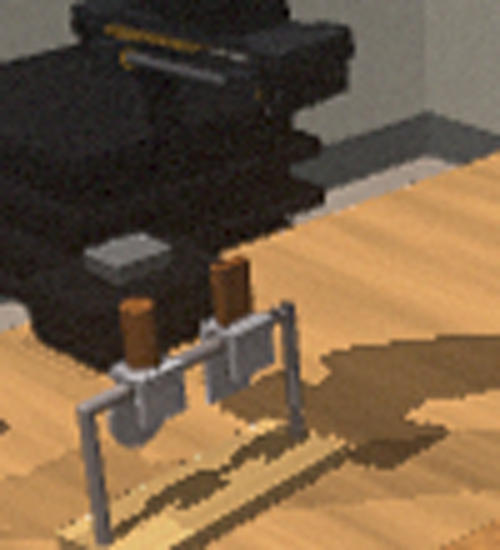

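```bash
python3 -c "
from h import *
shot('scene','s2');print(r.read_state()['time'],r.read_state()['ee_pos'])"
```

```text
0.9167 [ 0.4330577  -0.37974516  0.22553935]
```

View pics/s2.png

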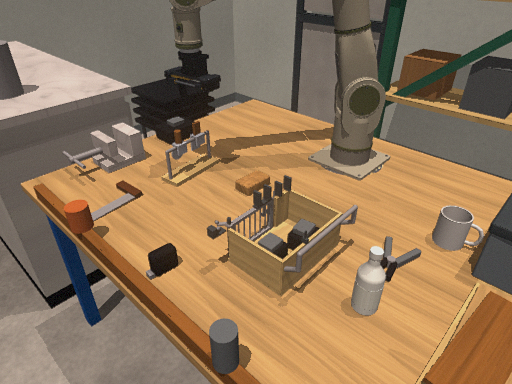

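View pics/t1.png

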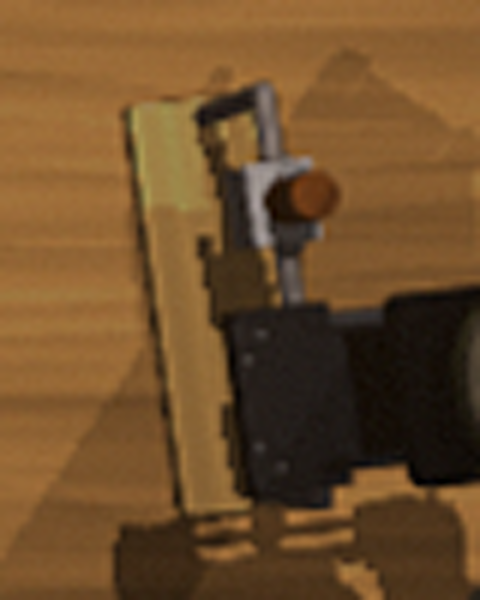

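```bash
python3 -c "
from h import *
print(proj('scene',[[.433,-.3797,.2255],[.433,-.3797,.177],[.433,-.3797,.30]]),proj('top',[[.433,-.3797,.2255],[.433,-.3797,.3]]))
shot('scene','s3',(120,30,130,140),4.2)"
```

```text
[[194.35698581 108.60216865]
 [195.59336197 121.7763953 ]
 [192.35542423  87.27449608]] [[402.69475881 234.12581614]
 [412.9762484  234.03728266]]
```

View pics/s3.png

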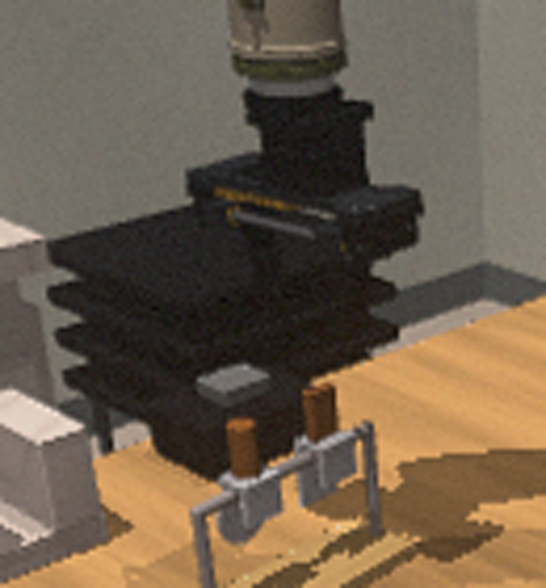

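Request:
drive_tool([
  [2.5,-0.1,0,0],
  [5,-0.1,-0.1,0],
  [6.6,-0.1,-0.1,0],
  [7.1,-0.1,-0.1,0],
  [7.1,-0.1,-0.1,0],
  [7.1,-0.1,-0.1,0],
])

```text
time: 1.47
ee_pos: [0.4349, -0.3783, 0.1557]
eef_rot: [0.706, 0.04, -0.706, 0.04]
ft_force: [-0.5, -0.2, -0.1]
width: 0.0872
```

Request:
drive_tool([
  [0,0,0,0],
  [0,0,0,0],
  [0,0,0,0],
  [0,0,0,0],
  [0,0,0,0],
  [0,0,0,0],
  [0,0,0,0],
], grip=255, force=25)

```text
time: 2.05
ee_pos: [0.4351, -0.3775, 0.155]
eef_rot: [0.706, 0.041, -0.706, 0.041]
ft_force: [-0.5, 0.4, 0.3]
width: 0.0487
```

```bash
python3 -c "
from h import *
mv(.434,-.3785,.265,-83.3);print(r.read_state())"
```

```text
cm [-11.     0.09   0.12] twist -0.02 yaw now -83.4 pos [ 0.4351 -0.3775  0.155 ] tilt [ 1.e-04 -1.e-04 -1.e+00]
{'time': 2.05, 'joint_positions': array([ 0.78276204,  0.26996525, -0.17417219,  1.66362115,  0.04942328,
        1.21210737, -0.85813463]), 'joint_vel': array([-1.18748360e-03,  3.54519905e-03, -5.19765256e-04,  1.00147646e-03,
        1.84299343e-03,  8.38247668e-05,  3.26113134e-04]), 'joint_torque': array([ 5.45212853e-03, -5.63673198e+01, -1.14590384e+00, -3.75067306e+01,
       -5.69675944e-02, -3.13567207e-02,  2.50130506e-04]), 'ee_pos': array([ 0.43513321, -0.37747001,  0.15495464]), 'eef_rot': array([ 0.70597758,  0.04066553, -0.70588911,  0.04077414]), 'ft_force': array([-0.52367217,  0.42351313,  0.28477983]), 'torque': array([ 0.04291708,  0.01674862, -0.01188977]), 'width': 0.04866118429390148}
```

Request:
drive_tool([
  [0,0,0,0],
  [0,0,0,0],
  [0,0,0,0],
  [0,0,0,0],
  [0,0,0,0],
  [0,0,0,0],
  [0,0,0,0],
  [0,0,0,0],
])

```text
time: 2.72
ee_pos: [0.4351, -0.3774, 0.1549]
eef_rot: [0.706, 0.041, -0.706, 0.041]
ft_force: [-0.0, 0.6, 0.5]
width: 0.0119
```

Request:
drive_tool([
  [-1,0,0,0],
  [-3,0,0,0],
  [-5,0,0,0],
  [-8,0,0,0],
  [-11,0,0,0],
  [-12,0,0,0],
  [-12,0,0,0],
])

```text
time: 3.3
ee_pos: [0.4361, -0.3782, 0.2785]
eef_rot: [0.707, 0.039, -0.704, 0.042]
ft_force: [0.4, -0.3, -0.9]
width: 0.0115
```

```bash
python3 -c "
from h import *
print(r.read_state()['width'])
mv(.513,.281,.275,-89)
shot('top','t4',(340,170,100,100),5);shot('scene','s4',(130,30,120,140),4.2)"
```

```text
0.011487398393549286
cm [  0.15 -64.6  -15.21] twist 1.12 yaw now -83.4 pos [ 0.4361 -0.3782  0.2785] tilt [ 0.0043 -0.0035 -1.    ]
```

View pics/s4.png

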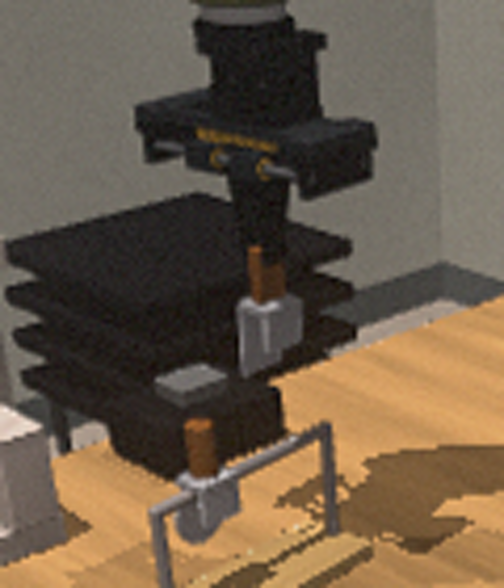

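Request:
drive_tool([
  [0,-2,-0.5,0],
  [0,-5.5,-1.3,0],
  [0,-9,-2.1,0.1],
  [0,-13,-3.1,0.2],
  [0,-17,-4,0.3],
  [0,-21,-4.9,0.4],
  [0,-25,-5.9,0.5],
  [0,-29,-6.8,0.6],
  [0,-33,-7.8,0.7],
  [0,-37,-8.7,0.8],
  [0,-41,-9.7,0.9],
  [0,-45,-10.6,1],
  [0,-49,-11.5,1.1],
  [0,-53,-12.5,1.1],
  [0,-57,-13.4,1.1],
  [0,-60,-14.1,1.1],
  [0,-62.5,-14.7,1.1],
  [0,-64,-15.1,1.1],
  [0,-64.6,-15.2,1.1],
  [0,-64.6,-15.2,1.1],
])

```text
time: 5.07
ee_pos: [0.5108, 0.2828, 0.273]
eef_rot: [-0.706, -0.008, 0.708, -0.008]
ft_force: [-0.1, -0.7, -1.0]
width: 0.0117
```

Request:
drive_tool([
  [0,0,0,0],
  [0,0,0,0],
  [0,0,0,0],
])

```text
time: 5.32
ee_pos: [0.5122, 0.2801, 0.2748]
eef_rot: [0.707, 0.006, -0.707, 0.006]
ft_force: [-0.0, -0.6, -1.8]
width: 0.0118
```

```bash
python3 -c "
from h import *
print(r.read_state()['width'],r.read_state()['joint_positions'].round(2))
mv(.513,.281,.275,-89)
shot('top','t5',(130,110,120,130),4.5);shot('scene','s5',(200,120,190,170),4)"
```

```text
0.011763271492177329 [ 0.01  0.29 -0.73  1.44  0.2   1.48 -2.27]
cm [-0.02 -0.08 -0.08] twist -0.0 yaw now -89.02 pos [0.5122 0.2801 0.2748] tilt [ 3.e-04 -9.e-04 -1.e+00]
```

View pics/s5.png

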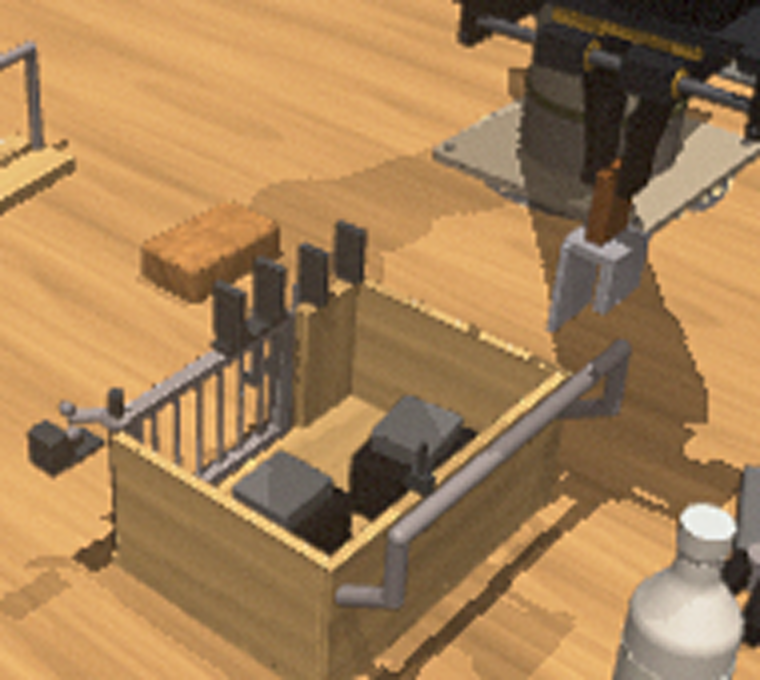

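View pics/t5.png

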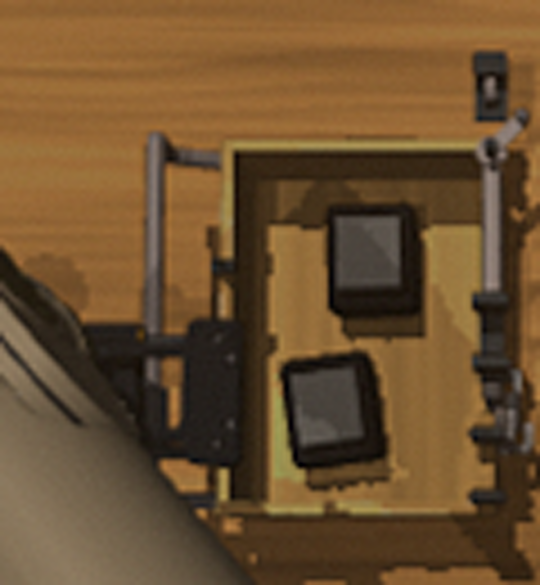

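Request:
drive_tool([
  [1,-0.2,-0.1,0],
  [2.5,-0.2,-0.1,0],
  [4,-0.2,-0.1,0],
  [5,-0.2,-0.1,0],
  [5.5,-0.2,-0.1,0],
  [5.5,-0.2,-0.1,0],
  [5.5,-0.2,-0.1,0],
])

```text
time: 6.0
ee_pos: [0.5129, 0.2838, 0.2201]
eef_rot: [0.707, 0.007, -0.707, 0.007]
ft_force: [0.8, 0.3, -1.0]
width: 0.0117
```

```bash
python3 -c "
from h import *
print(r.read_state()['ft_force'])
mv(.513,.282,.186,-89)
shot('scene','s6',(300,150,90,110),6)"
```

```text
[ 0.78063139  0.33194382 -1.00180347]
cm [ 3.41  0.18 -0.01] twist 0.02 yaw now -88.9 pos [0.5129 0.2838 0.2201] tilt [ 2.e-04  1.e-04 -1.e+00]
```

View pics/s6.png

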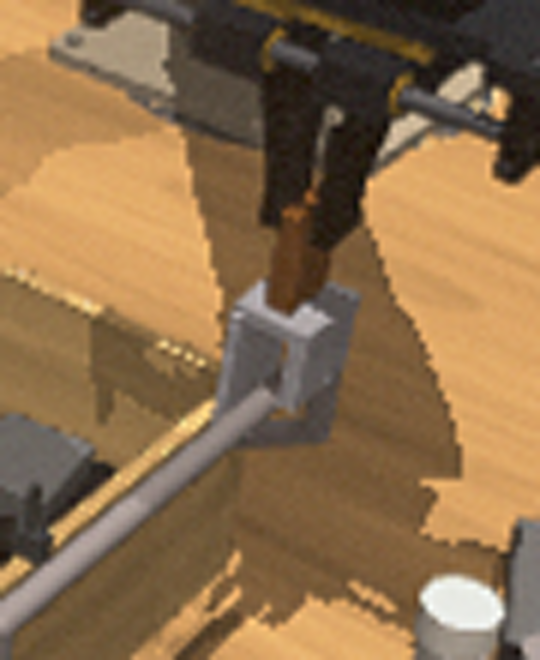

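Request:
drive_tool([
  [0.8,0.1,0,0],
  [1.6,0.1,0,0],
  [2.4,0.1,0,0],
  [3,0.1,0,0],
  [3.4,0.1,0,0],
  [3.4,0.1,0,0],
  [3.4,0.1,0,0],
])

```text
time: 6.63
ee_pos: [0.5128, 0.2828, 0.1856]
eef_rot: [-0.707, -0.007, 0.707, -0.007]
ft_force: [0.7, 0.1, -1.2]
width: 0.0118
```

```bash
python3 -c "
from h import *
print(r.read_state()['ft_force'])
mv(.6185,.2835,.1855,-89)
shot('scene','s7',(250,150,120,130),5);shot('top','t7',(130,110,120,130),4.5)"
```

```text
[ 0.72323035  0.12820484 -1.21657037]
cm [ 1.000e-02  1.300e-01 -1.057e+01] twist 0.02 yaw now -88.9 pos [0.5128 0.2828 0.1856] tilt [-1.e-04 -1.e-04 -1.e+00]
```

View pics/s7.png

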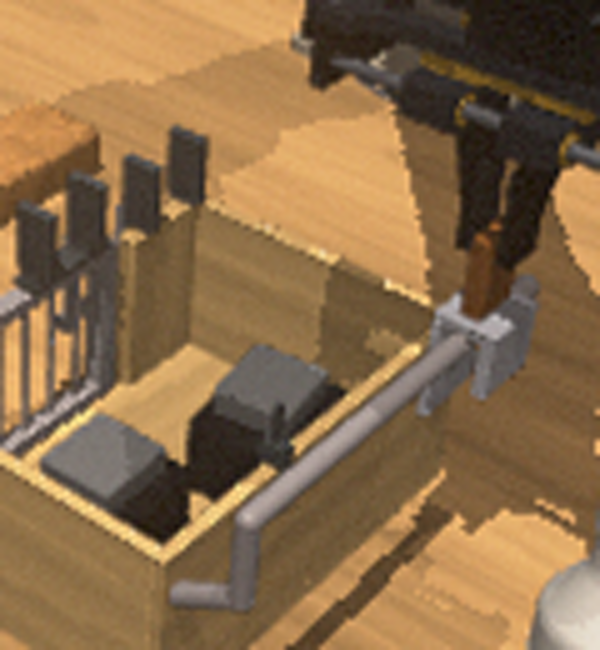

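Request:
drive_tool([
  [0,0,-0.7,0],
  [0,0,-1.7,0],
  [0,0,-2.7,0],
  [0,0,-3.7,0],
  [0,0,-4.7,0],
  [0,0,-5.7,0],
  [0,0,-6.7,0],
  [0,0,-7.7,0],
  [0,0,-8.7,0],
  [0,0,-9.6,0],
  [0,0,-10.2,0],
  [0,0,-10.5,0],
  [0,0,-10.5,0],
  [0,0,-10.5,0],
  [0,0,-10.5,0],
])

```text
time: 7.98
ee_pos: [0.6174, 0.285, 0.1859]
eef_rot: [-0.707, -0.007, 0.707, -0.007]
ft_force: [-0.3, -0.1, -1.8]
width: 0.0118
```

```bash
python3 -c "
from h import *
print(r.read_state()['ft_force'],r.read_state()['joint_positions'].round(2))
mv(.6175,.2835,.1855,-89)
shot('scene','s8',(230,150,120,130),5);shot('top','t8',(130,110,120,130),4.5)"
```

```text
[-0.26472026 -0.08871791 -1.81226135] [-0.06  0.55 -0.66  1.3   0.33  1.4  -2.25]
cm [ 0.04  0.15 -0.  ] twist 0.03 yaw now -88.87 pos [0.6174 0.285  0.1859] tilt [-1.e-04  0.e+00 -1.e+00]
```

View pics/s8.png

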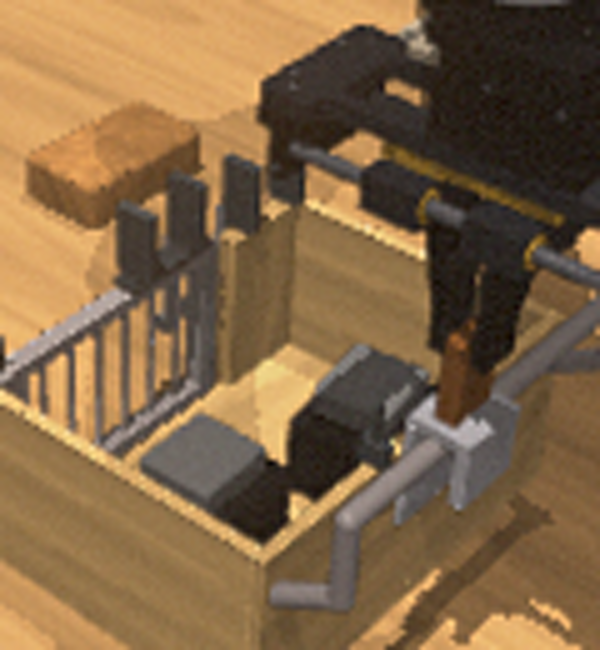

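View pics/t8.png

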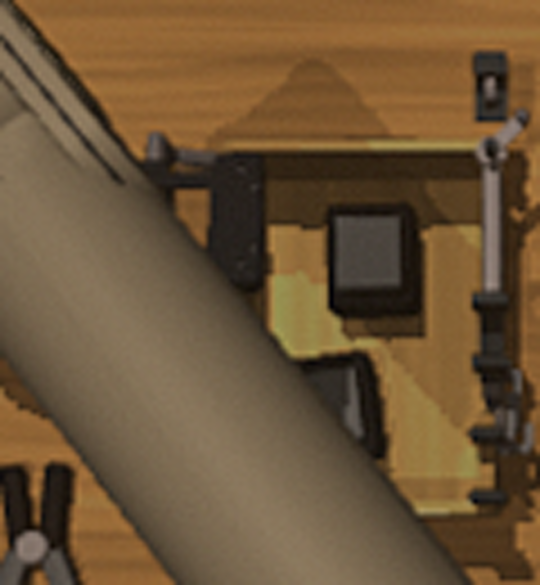

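Request:
drive_tool([
  [0.1,0.1,0,0],
  [0.1,0.1,0,0],
  [0.1,0.1,0,0],
  [0.1,0.1,0,0],
  [0.1,0.1,0,0],
], grip=150)

```text
time: 8.5
ee_pos: [0.6179, 0.2838, 0.185]
eef_rot: [0.707, 0.007, -0.707, 0.007]
ft_force: [0.2, -0.1, -0.4]
width: 0.0333
```

```bash
python3 -c "
from h import *
print(onz('top',124,176,.17),r.read_state()['ft_force'])
mv(.6175,.2835,.25,-89)"
```

```text
[0.5898855  0.38994897 0.17      ] [ 0.1989364  -0.06511424 -0.42531655]
cm [-6.5   0.03  0.03] twist 0.02 yaw now -88.9 pos [0.6179 0.2838 0.185 ] tilt [ 3.e-04  0.e+00 -1.e+00]
```

Straight up, then look.

Request:
drive_tool([
  [-0.7,0,0,0],
  [-2,0,0,0],
  [-4,0,0,0],
  [-6.5,0,0,0],
  [-9,0,0,0],
  [-9.5,0,0,0],
  [-9.5,0,0,0],
])

```text
time: 9.08
ee_pos: [0.6185, 0.2846, 0.2835]
eef_rot: [0.709, 0.008, -0.706, 0.006]
ft_force: [-0.7, -0.1, -0.5]
width: 0.0356
```

```bash
python3 -c "
from h import *
mv(.4905,.0675,.25,1)
shot('scene','s9',(230,100,120,180),3.3)"
```

```text
cm [ 3.24 21.47 13.23] twist -17.98 yaw now -88.9 pos [0.6185 0.2846 0.2835] tilt [ 0.0043  0.0023 -1.    ]
```

View pics/s9.png

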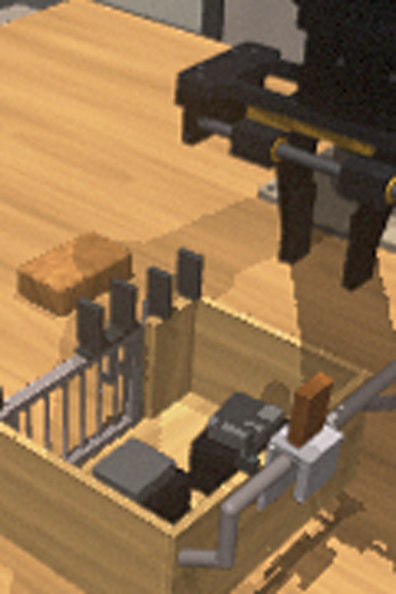

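Request:
drive_tool([
  [0,1.5,0.9,-1],
  [0,3.5,2.2,-2.4],
  [0,5.5,3.4,-3.8],
  [0,7.5,4.6,-5.2],
  [0,9.5,5.9,-6.6],
  [0,11.5,7.1,-8],
  [0,13.5,8.3,-9.4],
  [0,15.5,9.6,-10.8],
  [0,17.5,10.8,-12.2],
  [0,19,11.7,-13.6],
  [0,20.2,12.5,-15],
  [0,21,13,-16.2],
  [0,21.4,13.2,-17.4],
  [0,21.4,13.2,-18],
  [0,21.4,13.2,-18],
  [0,21.4,13.2,-18],
  [0,21.4,13.2,-18],
  [0,21.4,13.2,-18],
], grip=74)

```text
time: 10.63
ee_pos: [0.4898, 0.0675, 0.2795]
eef_rot: [0.495, 0.505, -0.496, 0.504]
ft_force: [-0.4, -0.8, -0.4]
width: 0.0614
```

```bash
python3 -c "
from h import *
s=r.read_state();print(s['width'],s['joint_positions'].round(2))
mv(.4905,.0675,.137,1)
shot('scene','s10',(200,100,160,180),3.3);shot('top','t10',(130,110,130,130),4.5)"
```

```text
0.06141125007116213 [ 0.58  0.07 -0.84  1.65  0.05  1.44 -0.24]
cm [14.25  0.07  0.  ] twist 0.01 yaw now 1.04 pos [0.4898 0.0675 0.2795] tilt [-5.e-04  2.e-04 -1.e+00]
```

View pics/s10.png

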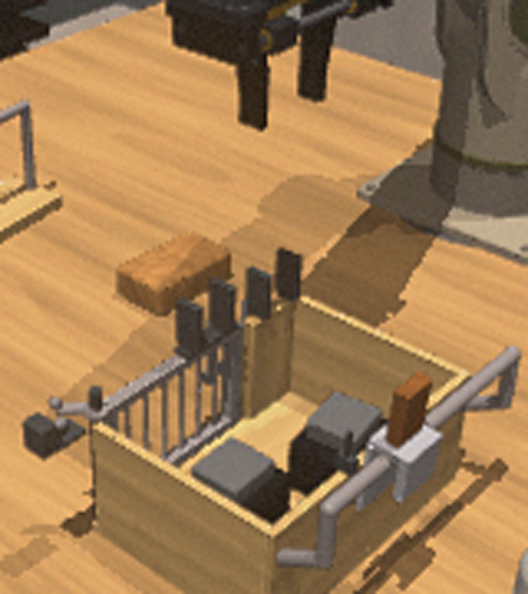

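View pics/t10.png

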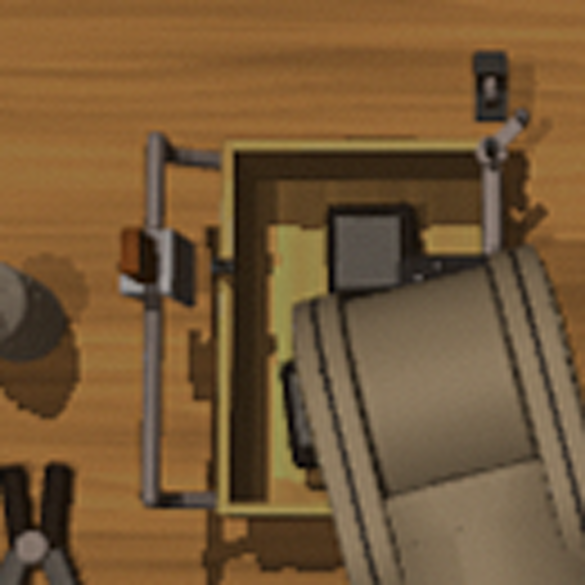

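Request:
drive_tool([
  [2,0,0,0],
  [5,0.1,0,0],
  [8,0.1,0,0],
  [11,0.1,0,0],
  [13,0.1,0,0],
  [14,0.1,0,0],
  [14.3,0.1,0,0],
  [14.3,0.1,0,0],
  [14.3,0.1,0,0],
])

```text
time: 11.48
ee_pos: [0.4917, 0.0676, 0.1381]
eef_rot: [0.496, 0.504, -0.495, 0.505]
ft_force: [-0.5, 0.2, 0.2]
width: 0.0618
```

Request:
drive_tool([
  [0,0,0,0],
  [0,0,0,0],
  [0,0,0,0],
  [0,0,0,0],
  [0,0,0,0],
  [0,0,0,0],
  [0,0,0,0],
  [0,0,0,0],
], grip=255, force=25)

```text
time: 12.15
ee_pos: [0.4907, 0.0673, 0.1371]
eef_rot: [0.495, 0.505, -0.495, 0.505]
ft_force: [-5.4, -0.4, 6.2]
width: 0.0296
```

```bash
python3 -c "
from h import *
s=r.read_state();print(s['width'],s['ft_force'].round(2))
mv(.4905,.0675,.137,1)
shot('scene','s11',(200,100,160,180),3.3)"
```

```text
0.029604265196221405 [-5.41 -0.36  6.22]
cm [ 0.01 -0.01 -0.02] twist 0.02 yaw now 1.1 pos [0.4907 0.0673 0.1371] tilt [-5.e-04 -4.e-04 -1.e+00]
```

View pics/s11.png

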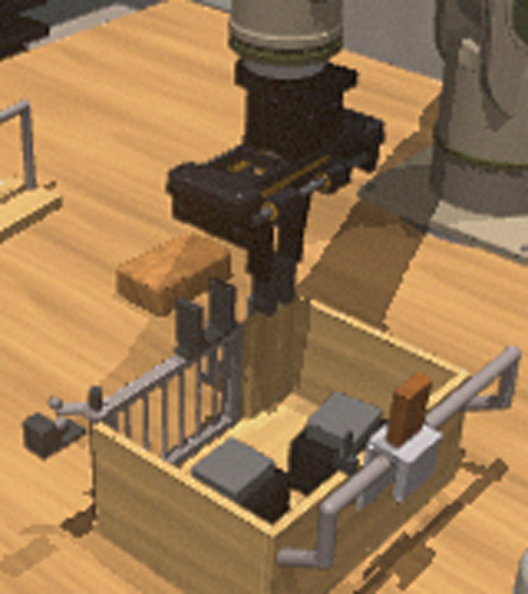

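Request:
drive_tool([
  [0,0,0,0],
  [0,0,0,0],
  [0,0,0,0],
  [0,0,0,0],
])

```text
time: 12.53
ee_pos: [0.4906, 0.0673, 0.1371]
eef_rot: [0.495, 0.505, -0.495, 0.505]
ft_force: [-5.2, 0.1, 7.2]
width: 0.0296
```

Request:
drive_tool([
  [0,0,0,0],
  [0,0,0,0],
  [0,0,0,0],
  [0,0,0,0],
  [-1,0,0,0],
  [-3,0,0,0],
  [-5,0,0,0],
  [-7.5,0,0,0],
  [-9,0,0,0],
  [-9,0,0,0],
  [-9,0,0,0],
], grip=74)

```text
time: 13.45
ee_pos: [0.4915, 0.0674, 0.2279]
eef_rot: [0.496, 0.504, -0.495, 0.505]
ft_force: [0.8, -0.2, -0.4]
width: 0.0614
```

```bash
python3 -c "
from h import *
s=r.read_state();print(s['width'],s['ft_force'].round(2))
mv(.575,.068,.227,1)
shot('scene','s12',(230,150,90,100),6)"
```

```text
0.061374097246087174 [ 0.79 -0.22 -0.39]
cm [0.11 8.35 0.1 ] twist 0.02 yaw now 1.1 pos [0.4915 0.0674 0.2279] tilt [ 2.2e-03 -3.0e-04 -1.0e+00]
```

View pics/s12.png

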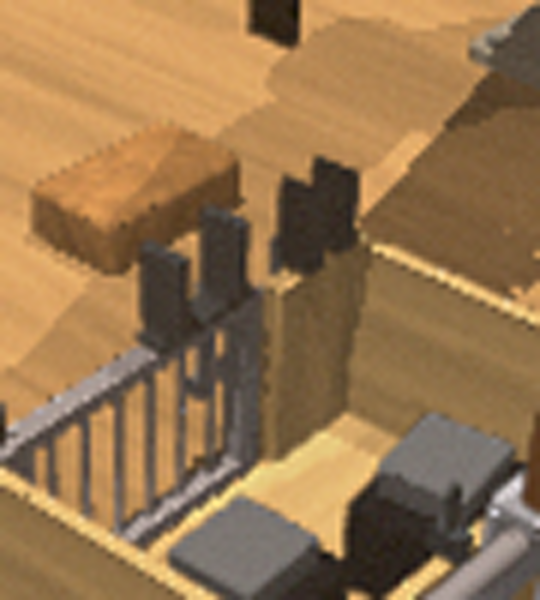

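Request:
drive_tool([
  [0,2,0,0],
  [0,5,0,0],
  [0,7.5,0.1,0],
  [0,8.4,0.1,0],
  [0,8.4,0.1,0],
  [0,8.4,0.1,0],
])

```text
time: 14.0
ee_pos: [0.5741, 0.0685, 0.2258]
eef_rot: [0.495, 0.506, -0.495, 0.504]
ft_force: [-0.6, 0.3, 0.2]
width: 0.062
```

```bash
python3 -c "
from h import *
s=r.read_state();print(s['width'],s['ft_force'].round(2))
mv(.575,.068,.145,1)"
```

```text
0.062043348230943214 [-0.57  0.33  0.17]
cm [8.08 0.1  0.05] twist 0.03 yaw now 1.16 pos [0.5741 0.0685 0.2258] tilt [-2.2e-03  8.0e-04 -1.0e+00]
```

Request:
drive_tool([
  [2,0,0,0],
  [4.5,0,0,0],
  [6.5,0,0,0],
  [7.7,0,0,0],
  [8.2,0,0,0],
  [8.2,0,0,0],
  [8.2,0,0,0],
])

```text
time: 14.58
ee_pos: [0.5751, 0.0681, 0.1458]
eef_rot: [0.495, 0.505, -0.495, 0.505]
ft_force: [-0.1, -0.3, 0.8]
width: 0.0618
```

Request:
drive_tool([
  [0,0,0,0],
  [0,0,0,0],
  [0,0,0,0],
  [0,0,0,0],
  [0,0,0,0],
  [0,0,0,0],
  [0,0,0,0],
  [0,0,0,0],
  [0,0,0,0],
  [0,0,0,0],
], grip=255, force=45)

```text
time: 15.42
ee_pos: [0.5754, 0.0681, 0.1456]
eef_rot: [0.495, 0.504, -0.495, 0.505]
ft_force: [-0.5, -0.4, 7.0]
width: 0.0281
```

```bash
python3 -c "
from h import *
s=r.read_state();print(s['width'],s['ft_force'].round(2))
mv(.575,.068,.145,1)
p=s['ee_pos'];M=R.from_quat(s['eef_rot']).as_matrix()
# TCP commanded ~ ee_pos; hinge 125 mm along tool y (gate x) from here
h=p+np.array([np.cos(np.radians(1)),np.sin(np.radians(1)),0])*.125
print('hinge',h)
for i,a in enumerate(np.r_[np.arange(0,80,4),79]):
    t=np.radians(a+1);q=h-.125*np.array([np.cos(t),np.sin(t),0]);print(a,(M.T@(q-p)*100).round(2)[1:],-a/5)
"
```

```text
0.028104514969462136 [-0.48 -0.38  7.03]
cm [ 0.06 -0.04  0.01] twist 0.02 yaw now 1.1 pos [0.5754 0.0681 0.1456] tilt [ 0.0013 -0.     -1.    ]
hinge [0.70038135 0.07024517 0.14564281]
0 [0. 0.] 0.0
4 [0.03 0.87] -0.8
8 [0.12 1.74] -1.6
12 [0.27 2.6 ] -2.4
16 [0.48 3.45] -3.2
20 [0.75 4.28] -4.0
24 [1.07 5.09] -4.8
28 [1.45 5.87] -5.6
32 [1.89 6.63] -6.4
36 [2.37 7.35] -7.2
40 [2.91 8.04] -8.0
44 [3.49 8.69] -8.8
48 [4.12 9.3 ] -9.6
52 [4.79 9.86] -10.4
56 [ 5.49 10.37] -11.2
60 [ 6.23 10.84] -12.0
64 [ 7.   11.25] -12.8
68 [ 7.8 11.6] -13.6
72 [ 8.62 11.9 ] -14.4
76 [ 9.45 12.15] -15.2
79 [10.09 12.29] -15.8
```

Request:
drive_tool([
  [0,0,0.4,-0.4],
  [0,0,0.9,-0.8],
  [0,0.1,1.7,-1.6],
  [0,0.3,2.6,-2.4],
  [0,0.5,3.4,-3.2],
  [0,0.8,4.3,-4],
  [0,1.1,5.1,-4.8],
  [0,1.5,5.9,-5.6],
  [0,1.9,6.6,-6.4],
  [0,2.4,7.4,-7.2],
  [0,2.9,8,-8],
])

```text
time: 16.33
ee_pos: [0.605, -0.0117, 0.1456]
eef_rot: [0.291, 0.645, -0.292, 0.644]
ft_force: [-6.2, -2.4, 11.9]
width: 0.0276
```

```bash
python3 -c "
from h import *
s=r.read_state();print(s['width'],s['ft_force'].round(2),s['torque'].round(2))
mv(.575,.068,.145,1)
p=s['ee_pos'];print('radius to hinge',np.linalg.norm(p[:2]-[.7004,.0702]),'gate angle',np.degrees(np.arctan2(.0702-p[1],.7004-p[0])))
shot('scene','s13',(200,100,160,180),3.3)"
```

```text
0.027597226267514135 [-6.18 -2.38 11.88] [-0.41  1.23 -0.12]
cm [ 0.06  3.01 -7.97] twist 8.06 yaw now 41.29 pos [ 0.605  -0.0117  0.1456] tilt [-1.4e-03 -4.0e-04 -1.0e+00]
radius to hinge 0.12578510036206353 gate angle 40.64542977116234
```

View pics/s13.png

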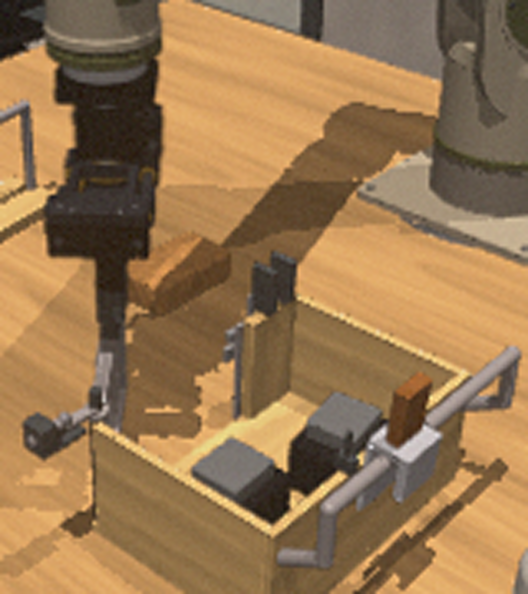

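Request:
drive_tool([
  [0,0,0.9,-0.8],
  [0,0.1,1.7,-1.6],
  [0,0.3,2.6,-2.4],
  [0,0.5,3.4,-3.2],
  [0,0.8,4.3,-4],
  [0,1.1,5.1,-4.8],
  [0,1.5,5.9,-5.6],
  [0,1.9,6.6,-6.4],
  [0,2.4,7.4,-7.2],
  [0,2.5,7.5,-7.4],
  [0,2.5,7.5,-7.4],
  [0,2.5,7.5,-7.4],
  [0,2.5,7.5,-7.4],
])

```text
time: 17.47
ee_pos: [0.6737, -0.0532, 0.1457]
eef_rot: [0.073, 0.703, -0.075, 0.703]
ft_force: [-3.3, -4.6, 8.2]
width: 0.0276
```

```bash
python3 -c "
from h import *
s=r.read_state();print(s['width'],s['ft_force'].round(2),s['torque'].round(2),s['joint_positions'].round(2))
mv(.575,.068,.145,1)
p=s['ee_pos'];print('radius to hinge',np.linalg.norm(p[:2]-[.7004,.0702]),'gate angle',np.degrees(np.arctan2(.0702-p[1],.7004-p[0])))
shot('scene','s14',(180,100,180,180),3.3);shot('top','t14',(120,110,160,130),4.5)"
```

```text
0.02763131599429415 [-3.35 -4.57  8.23] [-0.84  0.67  0.04] [ 0.62  0.66 -0.94  1.36  0.53  1.38  1.05]
cm [  0.05   9.81 -12.17] twist 15.4 yaw now 78.02 pos [ 0.6737 -0.0532  0.1457] tilt [ 1.e-04 -2.e-03 -1.e+00]
radius to hinge 0.1262498428070731 gate angle 77.78160174086811
```

View pics/s14.png

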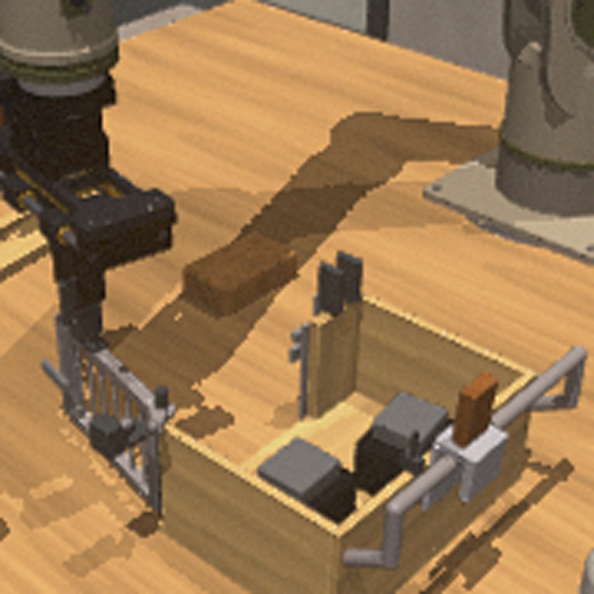

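View pics/t14.png

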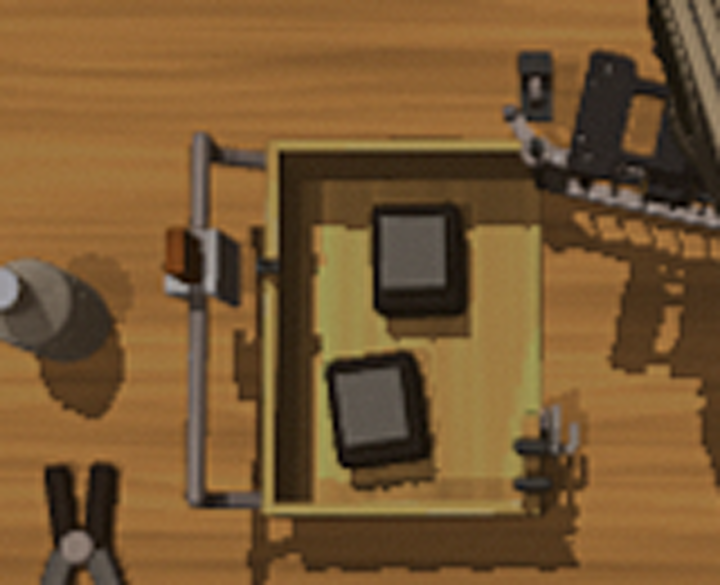

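```bash
python3 -c "
from h import *
T=lambda x,y:((x+.5)/4.5+119.5,(y+.5)/4.5+109.5)
print('tab',onz('top',*T(181,251),.207),'bridge mid',onz('top',*T(200,263),.16),'clip',onz('top',*T(267,266),.125))
S=lambda x,y:((x+.5)/3.3+179.5,(y+.5)/3.3+99.5)
print('tab s',onz('scene',*S(483,381),.207),'pin s',onz('scene',*S(415,432),.145))
s=r.read_state();print(s['time'],s['ee_pos'],s['width'],s['joint_vel'].round(3))"
```

```text
tab [0.615488   0.28218363 0.207     ] bridge mid [0.61548188 0.28008315 0.16      ] clip [0.61943915 0.24361765 0.125     ]
tab s [0.61312265 0.2871032  0.207     ] pin s [0.62132413 0.24387903 0.145     ]
17.5667 [ 0.67362937 -0.0532311   0.14569341] 0.02753365515046471 [ 0.001 -0.001  0.     0.     0.001  0.001 -0.001]
```

```bash
python3 -c "
from h import *
im=cv2.imread('pics/s14_raw.png')
def big(x,y,w,h,k,n):cv2.imwrite('pics/'+n,cv2.resize(im[y:y+h,x:x+w],None,fx=k,fy=k,interpolation=cv2.INTER_CUBIC))
big(295,205,50,60,10,'z1.png')
im=cv2.imread('pics/t14_raw.png');big(150,150,40,40,14,'z2.png')
c=np.array([.583,.1575]);a=np.radians(1);X=np.array([np.cos(a),np.sin(a)]);Y=np.array([-X[1],X[0]])
for m in(.612,.615,.618,.621):
  print(m,((proj('scene',[m-.583+0*0+.583,.2835,.207])-[295,205]+.5)*10).round(),'pin',((proj('scene',[m,.243,.145])-[295,205]+.5)*10).round(),'top tab',((proj('top',[m,.2835,.207])-[150,150]+.5)*14).round(),'pin',((proj('top',[m,.243,.145])-[150,150]+.5)*14).round())
"
```

```text
0.612 [304.  97.] pin [130. 240.] top tab [137. 240.] pin [398. 290.]
0.615 [296. 103.] pin [123. 246.] top tab [138. 225.] pin [398. 275.]
0.618 [288. 109.] pin [115. 252.] top tab [138. 210.] pin [399. 261.]
0.621 [280. 115.] pin [107. 258.] top tab [139. 195.] pin [399. 247.]
```

View pics/z1.png

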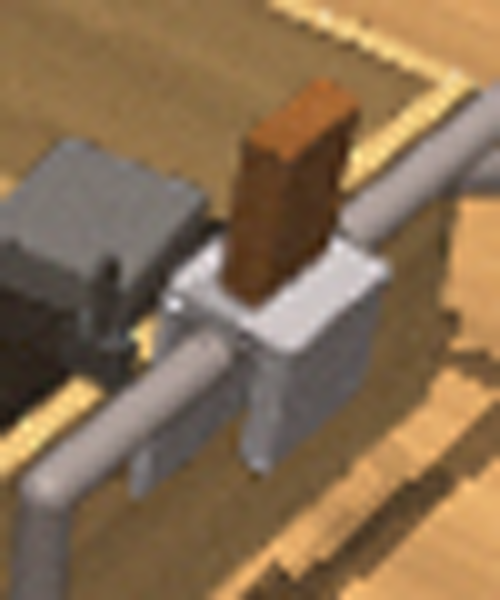

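View pics/z2.png

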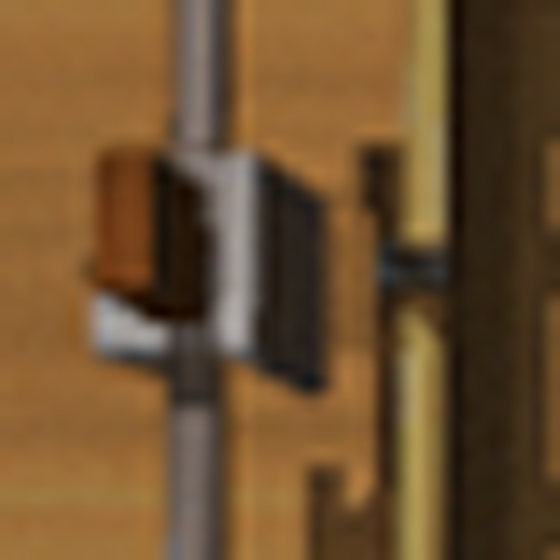

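```bash
python3 -c "
from h import *
print(r.close_job());s=r.read_state();print(s['time'],s['ee_pos'],s['width'])"
```

```text
the job is handed in; nothing more can be done
None
the job is handed in; nothing more can be done
```

The job is done and handed in at about 17.6 s, with the gripper still holding the gate open. I got no verdict and could not read the state after handing in.

- **Tag:** I took the square-plate tag off the stand and hooked it on the rail at x ≈ 0.513, which is the entry point. I then slid it to the clip and released it. The last top view puts it at x ≈ 0.616 and the clip's pin at about 0.618–0.620. My rougher estimates put them up to 8 mm apart. Both are inside the 12 mm tolerance.
- **Crate catch:** I squeezed it fully, and the picture taken after release shows both ears still drawn in. The finger opening read 29.6 mm, slightly under the 32 mm given. I took this as give in the finger pads.
- **Gate:** I squeezed the sprung catch while the gate was shut and swung the gate out past its detent to about 1.34 rad. The catch stays squeezed at 45 N, with the opening at 27.5 mm. The arm was at rest and the wrist force was about 10 N.
- **Bystanders:** The packs, sander, glue, clamp and round tag all looked undisturbed the last time each was in view. The round tag was last seen just after I lifted the square one.

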